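Find and open the empty slide-file compartment

ROBOT

A 6-joint arm with a two-finger parallel gripper is mounted at the origin on the work surface. World frame = base frame: x ahead of the robot, y to its left, z up, the work surface at z = 0. Lengths are in m, angles in degrees, forces in N, time in s.
With the tool pointing down it reaches from about 0.375 to 0.925 m from the base axis. Payload 5.7 kg.
Tool frame: the origin (TCP) lies on the centre line of the jaws, within the pads' length; the fingertips stand 8 mm ahead of it and the grasp point (between the pads) lies 11 mm behind it; z points along the fingers, y is the direction in which the jaws open and shut (so a half turn about z gives the same grasp; the last joint's range is limited). The gripper opens to 85 mm and grips with 20 to 120 N. Pads are 22 mm wide; open, the fingers measure 114 mm over their backs; the gripper's body (76 mm by 85 mm) begins 54 mm behind the grasp point. The pads swing forward as they close: fully open they stand 13 mm farther back than shut.
Start: joints at [-78.157, 20.558, 86.54, -0, 72.909, -6.595], TCP at [0.19, -0.569, 0.239] pointing down, gripper open.
Joint ranges: [-170.27, 170.27], [-57.76, 135], [12.27, 136.19], [-55.21, 235.2], [11.17, 155.16], [-170.74, 170.74]. Speed limits (degrees/s): [136.94, 136.94, 180, 180, 180, 180].

INTERFACE

Orientations are given as [roll, pitch, yaw] about the fixed x, y, z axes, in that order (R = Rz(yaw) Ry(pitch) Rx(roll)).
In Python, from rig import get_state, imaging, r gives the robot as it stands. The module is installed in compiled form; this text tells all that it offers.
- The arm moves only by the tool arm_command, never from a script. Its argument "plan" is text: rows parted by semicolons, each of 7 numbers parted by spaces: the opening in per cent of the stroke, from 0 (shut) to 100 (fully open), then the shift along the tool's x, y, z in mm, then the turn, a rotation vector about the tool's x, y, z in rad. In form: jaw x y z rx ry rz; .... A call has 1 to 12 rows; each row is the pose to reach, as a shift and turn from the pose measured when the call began, along the tool's axes at that moment; what a row does not reach only later rows make up. A row lasts 1/12 s, in which the tool goes at most 41.7 mm and 7.16 degrees, less where a joint would pass 70% of its speed; a pose out of reach is approached as far as the arm can. A call with a gripper value outside its range is refused whole. The fingers move at their own pace and stop on an object; "force" is the grip in N (left out, the last holds). Time passes only in rows, so rows that repeat a pose let the fingers close. It gives the time, the measured TCP pose, the force and the opening at its end, in the units of the state.
- get_state(): the state, without advancing time (a new reading comes with each control period).
- imaging.read_camera(name): name is "scene" or "top"; returns the picture (480x640x3 uint8, blue, green, red); there is no depth.
- imaging.get_calibration(name): a dict with "mtx" (3x3 intrinsics, pixels), "extrinsics" (4x4, takes a point from camera to world coordinates). Camera axes: x right, y down, z forward; pixel columns grow to the right and rows downward; lengths in m; the calibration is good to about 2 mm. A picture is of the moment at which its call begins. get_calibration takes no time and is no camera call.
- r.close_job(): hands the job in, once; it reports no verdict.
The state is a dict: "t": time; "joints": joint angles; "qvel": joint speeds; "joint_efforts": joint torques, N m; "ee_pos": TCP position; "eef_rot": TCP orientation; "force": force on the tool from outside, world axes, zero at the start; "wrist_torque": the same for the moment, N m; "opening": finger opening in m.
Only numpy, scipy, OpenCV 4.12 (cv2) and the standard library are available. Lean on these libraries where they do the work, as an engineer would, in place of code of your own. Each camera call takes 0.05 s, during which the arm holds its last target. There are 200 camera calls.

TASK

One compartment of the white slide file is empty and its cover rocks; the others are full and their covers sit firm. Press with a fingertip on the ribbed far end of the covers, one after another, until one rocks; press that one well down so that its near end comes up steeply, then push the raised near end away from the robot until the cover stands upright and stays open. Do not lift or knock the bottle, jar or mouse beside it, leave the other covers shut, and finish with the hand clear.

Things in the scene. Friction and masses are not known exactly. Their poses are not given: they have to be found in the camera images.
- file: the slide file: a white plastic box fixed to the bench, 120 (its x) x 400 (its y) x 85 mm high; origin at the centre of its underside; x points from its near long side to its far long side, y along the row. Four equal compartments in a row along y, each closed by a cover whose top lies flush with the rim, 85 mm above the bench.
- cover1 (a joint): tilt of the cover at file y = +144 mm (leftmost, seen from the robot), rad: 0 shut and flush; grows as its far end goes down and its near end up; 1.57 upright, stop at 1.75. Over the empty compartment 2 to 4 N on the ribs tips it and a stiff hinge keeps it at any tilt when let go; over a full one it gives less than 0.05. Pressing its near part never moves it.
- cover1_press (a point): middle of the four grey ribs on top of cover 1, 28 mm beyond its pivot. Cover: white plate 98 (x) x 84 (y) x 8 mm, all four alike; pivot pins along y at file x = +7 mm, 81 mm above the bench, marked by a thin grey line; 42 mm of it lie beyond the pivot, 56 mm on the near side. 60 mm of free depth below it if empty
- cover1_edge (a point): middle of the upper rim of the near end of cover 1, 56 mm from its pivot; it rises when the cover tips, by 44 mm at 0.9 rad. Pushed level on its end face below about 0.8 rad it can jam: tip it further first, or get the fingertip under it and push on its underside
- cover2 (a joint): tilt of the cover at file y = +48 mm, rad: 0 shut and flush; grows as its far end goes down and its near end up; 1.57 upright, stop at 1.75. Over the empty compartment 2 to 4 N on the ribs tips it and a stiff hinge keeps it at any tilt when let go; over a full one it gives less than 0.05. Pressing its near part never moves it.
- cover2_press (a point): middle of the four grey ribs on top of cover 2, 28 mm beyond its pivot. Cover: white plate 98 (x) x 84 (y) x 8 mm, all four alike; pivot pins along y at file x = +7 mm, 81 mm above the bench, marked by a thin grey line; 42 mm of it lie beyond the pivot, 56 mm on the near side. 60 mm of free depth below it if empty
- cover2_edge (a point): middle of the upper rim of the near end of cover 2, 56 mm from its pivot; it rises when the cover tips, by 44 mm at 0.9 rad. Pushed level on its end face below about 0.8 rad it can jam: tip it further first, or get the fingertip under it and push on its underside
- cover3 (a joint): tilt of the cover at file y = -48 mm, rad: 0 shut and flush; grows as its far end goes down and its near end up; 1.57 upright, stop at 1.75. Over the empty compartment 2 to 4 N on the ribs tips it and a stiff hinge keeps it at any tilt when let go; over a full one it gives less than 0.05. Pressing its near part never moves it.
- cover3_press (a point): middle of the four grey ribs on top of cover 3, 28 mm beyond its pivot. Cover: white plate 98 (x) x 84 (y) x 8 mm, all four alike; pivot pins along y at file x = +7 mm, 81 mm above the bench, marked by a thin grey line; 42 mm of it lie beyond the pivot, 56 mm on the near side. 60 mm of free depth below it if empty
- cover3_edge (a point): middle of the upper rim of the near end of cover 3, 56 mm from its pivot; it rises when the cover tips, by 44 mm at 0.9 rad. Pushed level on its end face below about 0.8 rad it can jam: tip it further first, or get the fingertip under it and push on its underside
- cover4 (a joint): tilt of the cover at file y = -144 mm (rightmost), rad: 0 shut and flush; grows as its far end goes down and its near end up; 1.57 upright, stop at 1.75. Over the empty compartment 2 to 4 N on the ribs tips it and a stiff hinge keeps it at any tilt when let go; over a full one it gives less than 0.05. Pressing its near part never moves it.
- cover4_press (a point): middle of the four grey ribs on top of cover 4, 28 mm beyond its pivot. Cover: white plate 98 (x) x 84 (y) x 8 mm, all four alike; pivot pins along y at file x = +7 mm, 81 mm above the bench, marked by a thin grey line; 42 mm of it lie beyond the pivot, 56 mm on the near side. 60 mm of free depth below it if empty
- cover4_edge (a point): middle of the upper rim of the near end of cover 4, 56 mm from its pivot; it rises when the cover tips, by 44 mm at 0.9 rad. Pushed level on its end face below about 0.8 rad it can jam: tip it further first, or get the fingertip under it and push on its underside
- bottle: bystander: amber reagent bottle with white cap, 60 mm across, 130 mm high, standing to the left of the file; origin under its foot
- jar: bystander: open glass jar, 70 mm across, 80 mm high, to the right of the file; origin under its foot
- mouse: bystander: grey computer mouse, 105 x 60 x 32 mm, to the right of and nearer than the file; origin under its middle

How it is judged (in metres and radians):
On the way, in this order (a step that is already met when the one before it is completed fails the run):
1. the rocking cover is pressed at its far end and tips (((value of joint cover1 above 0.2 rad and value of joint each of cover2, cover3, cover4 below 0.1 rad) or (value of joint cover2 above 0.2 rad and value of joint each of cover1, cover3, cover4 below 0.1 rad) or (value of joint cover3 above 0.2 rad and value of joint each of cover1, cover2, cover4 below 0.1 rad) or (value of joint cover4 above 0.2 rad and value of joint each of cover1, cover2, cover3 below 0.1 rad)) and contact force between the fingers and file above 0.3 N), for 0.05 s.
2. that cover is pushed upright (((value of joint cover1 above 1.35 rad and value of joint each of cover2, cover3, cover4 below 0.1 rad) or (value of joint cover2 above 1.35 rad and value of joint each of cover1, cover3, cover4 below 0.1 rad) or (value of joint cover3 above 1.35 rad and value of joint each of cover1, cover2, cover4 below 0.1 rad) or (value of joint cover4 above 1.35 rad and value of joint each of cover1, cover2, cover3 below 0.1 rad))), for 0.1 s.
At the end, for the whole second after the job is handed in: one cover stands open at more than 1.35 rad (77 degrees) and at rest, the other three are shut (under 0.1 rad), and bottle, jar and mouse are within 30 mm of where they began (((value of joint cover1 above 1.35 rad and value of joint each of cover2, cover3, cover4 below 0.1 rad) or (value of joint cover2 above 1.35 rad and value of joint each of cover1, cover3, cover4 below 0.1 rad) or (value of joint cover3 above 1.35 rad and value of joint each of cover1, cover2, cover4 below 0.1 rad) or (value of joint cover4 above 1.35 rad and value of joint each of cover1, cover2, cover3 below 0.1 rad)) and velocity of joint cover1 between -0.05 and 0.05 rad/s and velocity of joint cover2 between -0.05 and 0.05 rad/s and velocity of joint cover3 between -0.05 and 0.05 rad/s and velocity of joint cover4 between -0.05 and 0.05 rad/s and distance of each of bottle, jar, mouse from where it was at the start of the episode below 0.03 m); the robot touches nothing.
It fails at once if the bottle is lifted (15 mm), shoved (30 mm) or knocked over (height (world z) of bottle above 0.015 m or distance of bottle from where it was at the start of the episode above 0.03 m or angle between bottle's own z axis and vertical above 0.5 rad).
It fails at once if the jar is lifted (15 mm), shoved (30 mm) or knocked over (height (world z) of jar above 0.015 m or distance of jar from where it was at the start of the episode above 0.03 m or angle between jar's own z axis and vertical above 0.5 rad).
It fails at once if the mouse is lifted (15 mm), shoved (30 mm) or knocked over (height (world z) of mouse above 0.015 m or distance of mouse from where it was at the start of the episode above 0.03 m or angle between mouse's own z axis and vertical above 0.5 rad).
It also fails if it takes over 51 s, if anything falls off the work surface, if the arm or the gripper's body presses on something with over 40 N, if the wrist force passes 120 N, or if a joint passes its speed limit or range.

## Working session

There is one attempt and no reset: what is moved stays moved. The work goes in short steps, Python scripts to look and compute and a tool call to move; the robot and the scene stay as the last step left them, time stands still between calls to the robot, and variables do not carry over. Pictures are saved under pics/ and viewed, about 8 in all and at most 12, crops included, and the job is handed in when it is done.

Besides the shell and the picture viewer there is one more tool, called as name(argument=value, ...), one argument or row to a line, values as JSON. arm_command: Moves the arm, as the interface text tells. Its arguments: {"type":"object","properties":{"plan":{"type":"string"},"force":{"type":"number"}},"required":["plan"]}

```bash
mkdir -p pics
python3 - <<'E'
from rig import get_state, imaging, r
import cv2,numpy as np
s=get_state(); print(s)
for n in("top","scene"):
    im=imaging.read_camera(n); cv2.imwrite(f"pics/{n}0.png",im)
    c=imaging.get_calibration(n); print(n,np.round(c["mtx"],1).tolist(),np.round(c["extrinsics"],4).tolist())
E
```

```text
{'t': 0.0, 'joints': array([-7.81566335e+01,  2.05985410e+01,  8.65986086e+01,  4.72458672e-05,
        7.29090221e+01, -6.59518516e+00]), 'qvel': array([ 0.05840262, -0.03594765, -0.09209359, -0.05607419,  0.02033084,
       -0.09085578]), 'joint_efforts': array([ 3.70488458e-03, -5.27611613e+01, -2.78622365e+01,  3.65301921e-04,
        1.33265066e-02,  1.19376402e-06]), 'ee_pos': array([ 0.18962381, -0.56854727,  0.2384498 ]), 'eef_rot': array([-1.79894536e+02, -1.22390478e-02,  1.84385265e+01]), 'force': array([-0.3592248 , -0.8156436 ,  0.38742033]), 'wrist_torque': array([-0.00172991, -0.04518852, -0.01863909]), 'opening': 0.08548587294209103}
top [[517.8, 0.0, 311.6], [0.0, 517.8, 228.9], [0.0, 0.0, 1.0]] [[0.0152, -0.9942, 0.1061, 0.4254], [-0.9997, -0.017, -0.0162, 0.0026], [0.0179, -0.1059, -0.9942, 1.1699], [0.0, 0.0, 0.0, 1.0]]
scene [[454.2, 0.0, 318.3], [0.0, 454.2, 239.5], [0.0, 0.0, 1.0]] [[0.8473, 0.3913, -0.3591, 0.9076], [0.5311, -0.6313, 0.5651, -0.5871], [-0.0055, -0.6695, -0.7427, 0.8803], [0.0, 0.0, 0.0, 1.0]]
```

View pics/top0.png

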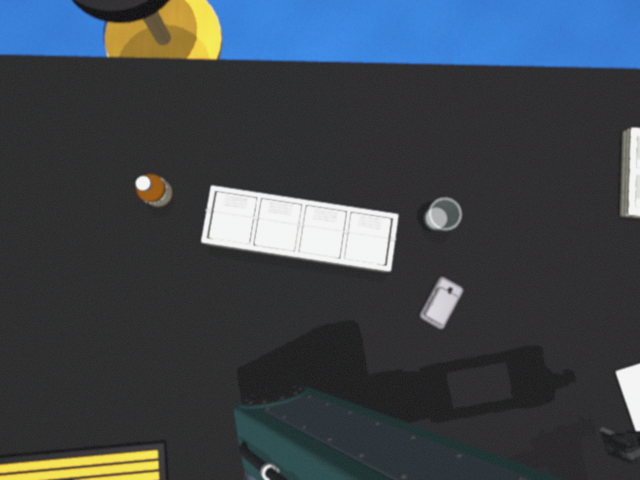

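View pics/scene0.png

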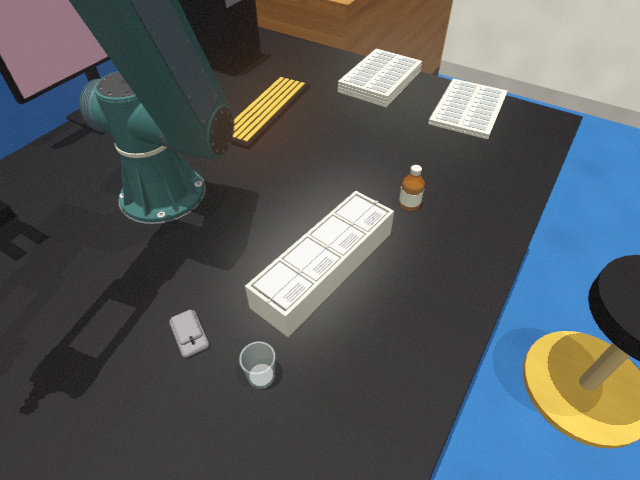

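The top view shows the file's top face with corners near (211,186), (398,213), (391,270) and (202,243), ribs on the far side. The bottle is at (152,190), the jar at (443,214), the mouse at (441,303). The scene view agrees: all four covers are shut.

```bash
cat > h.py <<'E'
from rig import get_state, imaging, r
import cv2,numpy as np
from scipy.spatial.transform import Rotation as R
def ray(n,uv,z):
    c=imaging.get_calibration(n);E=c["extrinsics"]
    d=E[:3,:3]@np.linalg.inv(c["mtx"])@np.r_[uv,1.]
    o=E[:3,3]; return o+d*(z-o[2])/d[2]
def proj(n,p):
    c=imaging.get_calibration(n);E=np.linalg.inv(c["extrinsics"]);q=c["mtx"]@(E[:3,:3]@p+E[:3,3]);return q[:2]/q[2]
def rel(p):
    s=get_state();M=R.from_euler('xyz',s["eef_rot"],degrees=True)
    return M.inv().apply(np.array(p)-s["ee_pos"])*1000
E
python3 - <<'E'
from h import *
for n,roi in(("top",(150,160,420,300)),("scene",(230,180,400,335))):
    im=cv2.imread(f"pics/{n}0.png");m=(im.min(2)>150).astype(np.uint8)
    k=np.zeros_like(m);x0,y0,x1,y1=roi;k[y0:y1,x0:x1]=1;m&=k
    if n=="scene": m=((im.min(2)>222)&(k>0)).astype(np.uint8)
    cs,_=cv2.findContours(m,0,2);c=max(cs,key=cv2.contourArea)
    P=np.array([ray(n,p[0],.085)[:2] for p in c],np.float32)
    (cx,cy),(w,h),a=cv2.minAreaRect(P);B=cv2.boxPoints(((cx,cy),(w,h),a))
    print(n,cx,cy,w,h,a);print(np.round(B,3).tolist())
for q in((211,186),(398,213),(391,270),(202,243)):print(ray("top",q,.085).round(4))
# corners of rim in scene
for q in((359,193),(394,210),(288,312),(248,289)):print('s',ray("scene",q,.085).round(4))
for n,q in(("bottle",(157,198)),("jar",(443,218)),("mouse",(441,303))):print(n,ray("top",q,0.02).round(3))
E
```

```text
top 0.5429437756538391 0.009426802396774292 0.40349477529525757 0.12358339130878448 82.18953704833984
[[0.45399999618530273, -0.18199999630451202], [0.5770000219345093, -0.19900000095367432], [0.6320000290870667, 0.20100000500679016], [0.5090000033378601, 0.21799999475479126]]
scene 0.5401971936225891 0.010647639632225037 0.39785146713256836 0.10760098695755005 82.1426010131836
[[0.46000000834465027, -0.17900000512599945], [0.5659999847412109, -0.1940000057220459], [0.6209999918937683, 0.20000000298023224], [0.5139999985694885, 0.2150000035762787]]
[0.6289 0.1993 0.085 ]
[ 0.5782 -0.1979  0.085 ]
[ 0.4574 -0.1829  0.085 ]
[0.5075 0.2137 0.085 ]
s [0.5265 0.2115 0.085 ]
s [0.6312 0.2021 0.085 ]
s [ 0.5768 -0.1853  0.085 ]
s [ 0.4707 -0.1828  0.085 ]
bottle [0.612 0.33  0.02 ]
jar [ 0.578 -0.311  0.02 ]
mouse [ 0.388 -0.305  0.02 ]
```

```bash
cat >> h.py <<'E'
yaw=np.radians(-7.8);ex=np.array([np.cos(yaw),np.sin(yaw),0]);ey=np.array([-ex[1],ex[0],0]);C=np.array([.5425,.0095,0])
def F(x,y,z): return C+ex*x+ey*y+np.array([0,0,z])  # file coords -> world
def tofile(p): d=np.array(p)-C; return np.array([d@ex,d@ey,d[2]])*1000
E
python3 - <<'E'
from h import *
for i,y in enumerate((.144,.048,-.048,-.144)):print(i+1,F(.033,y,.125).round(4))
print(rel(F(.033,-.144,.20)).round(1),rel(F(.033,-.144,.125)).round(1))
E
```

```text
1 [0.5947 0.1477 0.125 ]
2 [0.5817 0.0526 0.125 ]
3 [ 0.5687 -0.0425  0.125 ]
4 [ 0.5557 -0.1376  0.125 ]
[ 483.5 -293.    39.1] [ 483.5 -292.9  114.1]
```

arm_command(
  plan="0 40 -24 10 0 0 0.1;0 80 -48 20 0 0 0.2;0 120 -72 30 0 0 0.3;0 160 -96 39 0 0 0.4;0 200 -120 39 0 0 0.457;0 234 -142 39 0 0 0.457;0 268 -162 39 0 0 0.457;0 302 -183 39 0 0 0.457;0 336 -204 39 0 0 0.457;0 370 -224 39 0 0 0.457;0 404 -245 39 0 0 0.457;0 438 -265 39 0 0 0.457",
  force=60,
)

```text
t: 1.1
ee_pos: [0.5115, -0.1888, 0.1998]
eef_rot: [-179.9, 0.1, -7.7]
force: [0.2, -0.5, 0.3]
opening: -0.0003
```

Run:
```python
from h import *
s=get_state();print(s["eef_rot"],s["force"],s["opening"],tofile(s["ee_pos"]))
print(rel(F(.033,-.144,.11)).round(1))
```

```text
[-1.79900634e+02  6.46590831e-02 -7.74386779e+00] [ 0.1517305  -0.53253848  0.25439302] -0.0002845695311847553 [  -3.8174982  -200.66249729  199.83926673]
[ 37.  -56.5  89.9]
```

arm_command(
  plan="0 18 -28 10 0 0 0;0 37 -56 30 0 0 0;0 37 -56 60 0 0 0;0 37 -56 85 0 0 0;0 37 -56 90 0 0 0;0 37 -56 90 0 0 0;0 37 -56 90 0 0 0",
)

```text
t: 1.68
ee_pos: [0.5556, -0.1385, 0.1103]
eef_rot: [-179.9, 0.1, -7.8]
force: [-0.1, -0.4, -0.5]
opening: -0.0001
```

Run:
```python
from h import *
s=get_state();print(s["eef_rot"],s["force"],tofile(s["ee_pos"]))
a=imaging.read_camera("scene");b=imaging.read_camera("top")
o=np.hstack([cv2.resize(a[180:345,225:425],None,fx=2,fy=2),cv2.resize(b[150:315,190:390],None,fx=2,fy=2)])
cv2.imwrite("pics/a.png",o)
tip=s["ee_pos"]-[0,0,.008]
print(proj("scene",tip),proj("top",tip))
```

```text
[-1.79899119e+02  8.19136779e-02 -7.77038912e+00] [-0.07973238 -0.41053548 -0.50216812] [  33.07244166 -144.81113474  110.26900447]
[291.91531129 286.94558111] [371.06262929 222.11917622]
```

View pics/a.png

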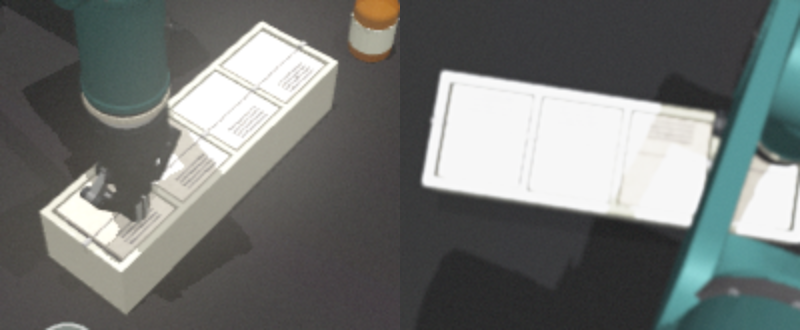

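The finger stands over cover 4's ribs, with the tip near scene pixel (295,288), where it was predicted. Next I press slowly.

arm_command(
  plan="0 0 0 13 0 0 0;0 0 0 15 0 0 0;0 0 0 17 0 0 0;0 0 0 18 0 0 0;0 0 0 19 0 0 0;0 0 0 20 0 0 0;0 0 0 20 0 0 0",
)

```text
t: 2.37
ee_pos: [0.557, -0.1393, 0.0927]
eef_rot: [-180.0, -0.1, -7.8]
force: [-1.3, 0.7, 6.8]
opening: -0.0002
```

arm_command(
  plan="0 0 0 4 0 0 0;0 0 0 6 0 0 0;0 0 0 6 0 0 0",
)

```text
t: 2.62
ee_pos: [0.5572, -0.1393, 0.0923]
eef_rot: [180.0, -0.2, -7.8]
force: [-14.3, 4.8, 50.0]
opening: 0.0004
```

Cover 4 is firm: at 50 N it gave only 0.4 mm. Next is cover 3.

arm_command(
  plan="0 0 0 -10 0 0 0;0 0 0 -20 0 0 0;0 -1 -32 -22 0 0 0;0 -1 -64 -22 0 0 0;0 -1 -96 -20 0 0 0;0 -1 -96 -10 0 0 0;0 -1 -96 -6 0 0 0;0 -1 -96 -2 0 0 0;0 -1 -96 0 0 0 0;0 -1 -96 2 0 0 0;0 -1 -96 3 0 0 0;0 -1 -96 3 0 0 0",
)

```text
t: 3.62
ee_pos: [0.5689, -0.0446, 0.0925]
eef_rot: [-179.9, -0.2, -7.9]
force: [-8.7, 6.7, 32.6]
opening: -0.0001
```

Run:
```python
from h import *
s=get_state();print(s["eef_rot"],s["force"],tofile(s["ee_pos"]))
```

```text
[-179.93847561   -0.24448222   -7.87253659] [-8.73060576  6.69490461 32.64400967] [ 33.54110941 -49.98271903  92.47278113]
```

Cover 3 is firm too, at 33 N. Next is cover 2.

arm_command(
  plan="0 0 0 -10 0 0 0;0 0 0 -20 0 0 0;0 0 -32 -22 0 0 0;0 0 -64 -22 0 0 0;0 0 -97 -20 0 0 0;0 0 -97 -10 0 0 0;0 0 -97 -6 0 0 0;0 0 -97 -2 0 0 0;0 0 -97 0 0 0 0;0 0 -97 2 0 0 0;0 0 -97 3 0 0 0;0 0 -97 3 0 0 0",
)

```text
t: 4.62
ee_pos: [0.5823, 0.0505, 0.0896]
eef_rot: [-180.0, -0.3, -7.9]
force: [0.4, 0.5, 0.8]
opening: 0.0001
```

Run:
```python
from h import *
s=get_state();print(s["eef_rot"],s["force"],tofile(s["ee_pos"]))
```

```text
[-179.96280472   -0.25104737   -7.92693784] [0.36461464 0.51224496 0.78199297] [33.87455889 46.06287343 89.60511271]
```

Cover 2 gave way at low force, so it is the one that rocks. I press it further down.

arm_command(
  plan="0 0 0 3 0 0 0;0 0 0 6 0 0 0;0 0 0 9 0 0 0;0 0 0 12 0 0 0;0 0 0 15 0 0 0;0 0 0 18 0 0 0;0 0 0 20 0 0 0;0 0 0 20 0 0 0;0 0 0 20 0 0 0",
)

```text
t: 5.37
ee_pos: [0.5823, 0.0506, 0.0692]
eef_rot: [-180.0, -0.2, -7.9]
force: [1.1, 0.1, 0.1]
opening: -0.0001
```

Run:
```python
from h import *
s=get_state();print(s["eef_rot"],s["force"],tofile(s["ee_pos"]))
a=imaging.read_camera("scene");b=imaging.read_camera("top")
o=np.hstack([cv2.resize(a[150:350,225:425],None,fx=2,fy=2),cv2.resize(b[130:330,190:390],None,fx=2,fy=2)])
cv2.imwrite("pics/b.png",o)
```

```text
[-179.96437975   -0.23001253   -7.92488656] [1.14018384 0.06673314 0.13074443] [33.9014211  46.10195048 69.18375269]
```

View pics/b.png

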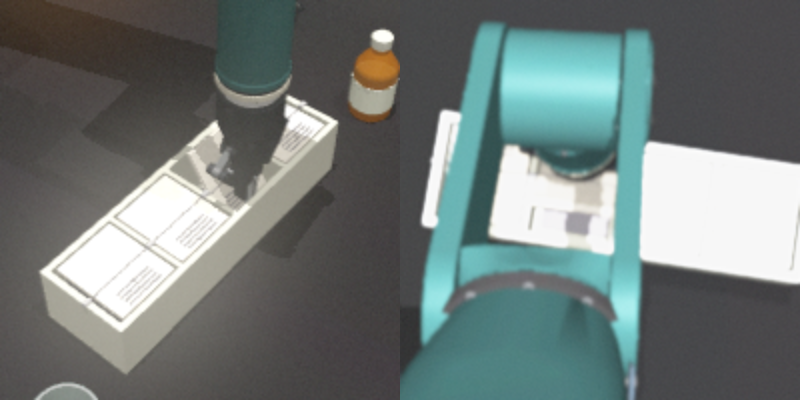

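The finger is inside the opening of compartment 2 and covers 3 and 4 are still flush. I withdraw upwards and step back to the near side.

arm_command(
  plan="0 0 0 -30 0 0 0;0 0 0 -65 0 0 0;0 0 0 -100 0 0 0;0 -20 0 -110 0 0 0;0 -60 0 -110 0 0 0;0 -100 0 -110 0 0 0;0 -125 0 -110 0 0 0;0 -125 0 -110 0 0 0",
)

```text
t: 6.13
ee_pos: [0.4499, 0.0686, 0.1778]
eef_rot: [180.0, 0.3, -7.9]
force: [-0.6, -0.0, -0.3]
opening: 0.0001
```

Run:
```python
from h import *
s=get_state();print(s["eef_rot"],s["force"],tofile(s["ee_pos"]))
a=imaging.read_camera("scene")
cv2.imwrite("pics/c.png",cv2.resize(a[150:350,225:425],None,fx=3,fy=3,interpolation=2))
for x,z in((7,81),(-23,128),(7,137)):
  for y in(.01,.048,.088): print(x,z,((proj("scene",F(x/1e3,y,z/1e3))-[225,150])*3).round())
```

```text
[179.98522337   0.2597321   -7.87448996] [-0.58568781 -0.01413562 -0.33272327] [-99.80406781  45.93456305 177.84989342]
7 81 [310. 286.]
7 81 [340. 258.]
7 81 [371. 230.]
-23 128 [280. 226.]
-23 128 [312. 199.]
-23 128 [343. 172.]
7 137 [311. 236.]
7 137 [342. 208.]
7 137 [374. 180.]
```

View pics/c.png

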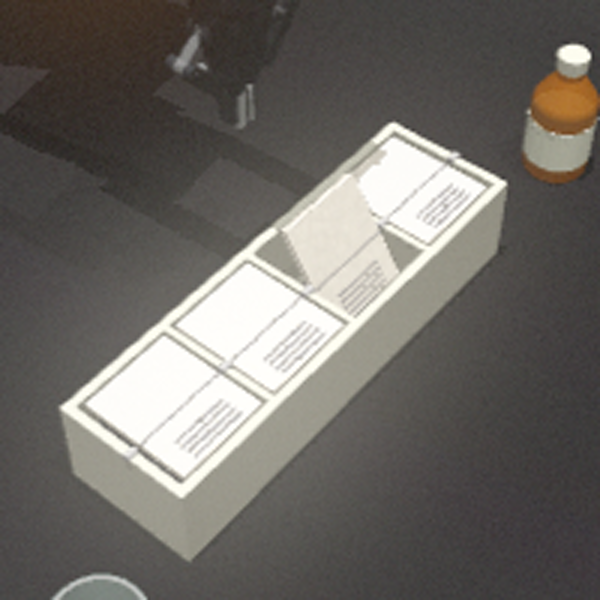

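The cover stands at about 1.0 rad: its raised edge at crop (282,230)–(352,175) matches the projection for that tilt. The others are shut. Now I lower the hand on the near side and push away from the robot.

arm_command(
  plan="0 0 0 35 0 0 0;0 10 0 62 0 0 0;0 35 0 62 0 0 0;0 50 0 62 0 0 0;0 58 0 62 0 0 0;0 66 0 62 0 0 0;0 74 0 62 0 0 0;0 82 0 62 0 0 0;0 88 0 62 0 0 0;0 94 0 62 0 0 0;0 94 0 62 0 0 0;0 94 0 62 0 0 0",
)

```text
t: 7.18
ee_pos: [0.5468, 0.0553, 0.1165]
eef_rot: [-180.0, 0.0, -7.9]
force: [-2.4, -0.6, 2.2]
opening: 0.0
```

Run:
```python
from h import *
s=get_state();print(s["eef_rot"],s["force"],tofile(s["ee_pos"]))
```

```text
[-1.79992847e+02  1.91895549e-02 -7.87958188e+00] [-2.410808   -0.62707439  2.2045897 ] [ -1.99329072  45.99314107 116.4925075 ]
```

arm_command(
  plan="0 -8 0 0 0 0 0;0 -30 0 0 0 0 0;0 -60 0 0 0 0 0;0 -95 0 -20 0 0 0;0 -100 0 -60 0 0 0;0 -100 0 -90 0 0 0;0 -100 0 -90 0 0 0;0 -100 0 -90 0 0 0",
)

```text
t: 7.85
ee_pos: [0.4492, 0.0691, 0.2086]
eef_rot: [-179.9, -0.3, -7.9]
force: [1.3, -0.2, -0.6]
opening: -0.0001
```

Run:
```python
from h import *
s=get_state();print(s["t"],s["eef_rot"],s["force"],tofile(s["ee_pos"]))
a=imaging.read_camera("scene")
cv2.imwrite("pics/d.png",cv2.resize(a[140:400,155:435],None,fx=2.3,fy=2.3,interpolation=2))
for x,z in((7,81),(7,137),(2,137),(-5,136)):
  for y in(.006,.09): print(x,z,((proj("scene",F(x/1e3,y,z/1e3))-[155,140])*2.3).round())
```

```text
7.85 [-179.94772181   -0.33911712   -7.86378358] [ 1.3299273  -0.16624839 -0.61601207] [-100.58082021   46.42870917  208.64490955]
7 81 [396. 244.]
7 81 [447. 198.]
7 137 [397. 206.]
7 137 [449. 160.]
2 137 [393. 204.]
2 137 [445. 158.]
-5 136 [387. 201.]
-5 136 [440. 156.]
```

View pics/d.png

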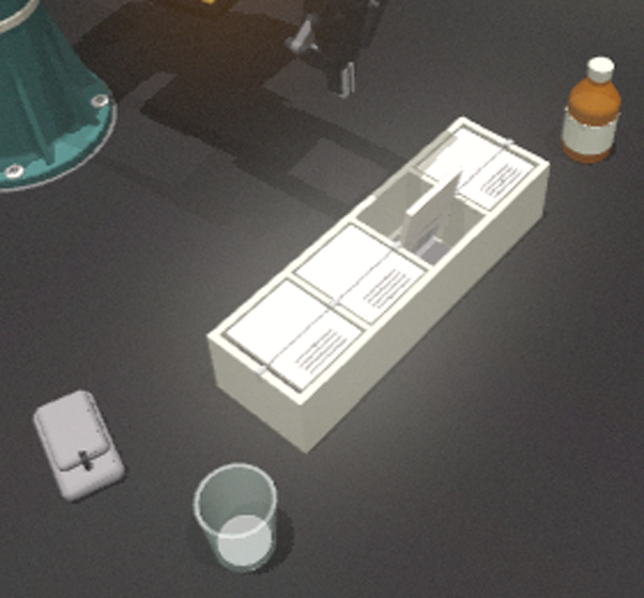

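The cover stands upright, slightly past vertical: its top edge at (407,213)–(460,168) works out to about 1.7 rad. The other covers are flush, the bystanders are undisturbed and the hand is clear.

```bash
python3 -c "
from rig import r
print(r.close_job())"
```

```text
the job is handed in; nothing more can be done
None
```

The empty compartment was under cover 2 (file y = +48 mm). That cover now stands open, and I have handed the job in; the hand-in reports no verdict.

- **Finding it:** I pressed covers 4 and 3 first. Both held firm, at 50 N and 33 N, with less than 1 mm of give. Cover 2 gave way at under 1 N. I did not press cover 1.
- **Opening it:** I pressed cover 2 down to about 1.0 rad, went round to its near side and pushed it upright. I then backed the hand off.
- **Last picture:** Cover 2 stands slightly past vertical, at about 1.7 rad, which I estimated from where its edge appears. The other three covers look flush, and the bottle, jar and mouse look undisturbed by eye. The hand is clear, about 100 mm nearer the robot than the file's centre and well above it.
- **Weak point:** When I stopped pressing cover 2, the force reading was down to the sensor's noise level. I inferred from the cover's movement that the finger was in contact while it tipped; the force reading did not show it. No check failed outright.

The run took 7.9 s of the 51 s allowed.

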